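Shut the bench gas valve under its sliding cover

ROBOT

A 6-joint arm with a two-finger parallel gripper is mounted at the origin on the work surface. World frame = base frame: x ahead of the robot, y to its left, z up, the work surface at z = 0. Lengths are in mm, angles in rad, forces in N, time in s.
With the tool pointing down it reaches from about 350 to 775 mm from the base axis. Payload 7.3 kg.
Tool frame: the origin (TCP) lies at the very end of the fingers, on their centre line; the grasp point (between the pads) lies 19 mm behind it; x points along the fingers, z is the direction in which the jaws open and shut, and the axes are right-handed (so a half turn about x gives the same grasp; the last joint's range is limited). The gripper opens to 92 mm and grips with 3 to 60 N. Pads are 19 mm wide; open, the fingers measure 130 mm over their backs; the gripper's body (75 mm by 190 mm) begins 47 mm behind the grasp point.
Start: joints at [1.125, 0.342, 1.524, -0, 1.275, -0.146], TCP at [155.033, 501.607, 226.741] pointing down, gripper open.
Joint ranges: [-2.53, 2.53], [-0.77, 2.02], [0.04, 2.7], [-1, 4.14], [0.28, 2.66], [-3.11, 3.11]. Speed limits (rad/s): [2.57, 2.57, 3.14, 3.14, 3.14, 3.14].

INTERFACE

Orientations are given as [roll, pitch, yaw] about the fixed x, y, z axes, in that order (R = Rz(yaw) Ry(pitch) Rx(roll)).
In Python, from plant import * gives the robot as it stands.
- The arm moves only by the tool carry_out, never from a script. Its argument "rows" is a list of rows, each a list of 4 numbers: the shift along the world's x, y, z in mm, then the turn about the world's z in degrees. In form: [[x, y, z, twist], ...]. A call has 1 to 20 rows; each row is the pose to reach, as a shift and turn from the pose measured when the call began; what a row does not reach only later rows make up. A row lasts 1/12 s, in which the tool goes at most 41.7 mm and 7.16 degrees, less where a joint would pass 70% of its speed; a pose out of reach is approached as far as the arm can. A call with a gripper value outside its range is refused whole. "hand" is the finger opening in mm, from 0 to 91.8, set as the call begins (left out, the last holds). The fingers move at their own pace and stop on an object; the grip force is fixed at half the most. Time passes only in rows, so rows that repeat a pose let the fingers close. It gives the time, the measured TCP pose, the force and the opening at its end, in the units of the state.
- get_obs(): the state, without advancing time (a new reading comes with each control period).
- capture(name): name is "scene" or "top" or "wrist"; returns the picture (384x512x3 uint8, red, green, blue); there is no depth.
- camera_info(name): a dict with "camera_matrix" (3x3 intrinsics, pixels), "pose" (4x4, takes a point from camera to world coordinates); the wrist camera has in their place "mount" (4x4, takes a point from camera to tool coordinates, whose origin is the TCP and whose axes are the tool frame's). Camera axes: x right, y down, z forward; pixel columns grow to the right and rows downward; lengths in mm; the calibration is good to about 2 mm. A picture is of the moment at which its call begins: read the wrist's pose just before it. camera_info takes no time and is no camera call.
- close_job(): hands the job in, once; it reports no verdict.
The state is a dict: "time": time; "joint_positions": joint angles; "dq": joint speeds; "tau": joint torques, N m; "tool_pos": TCP position; "tcp_rot": TCP orientation; "contact_force": force on the tool from outside, world axes, zero at the start; "moment": the same for the moment, N m; "grip_width": finger opening in mm.
Only numpy, scipy, OpenCV 4.12 (cv2) and the standard library are available. Lean on these libraries where they do the work, as an engineer would, in place of code of your own. Each camera call takes 0.05 s, during which the arm holds its last target. There are 200 camera calls.

TASK

Shut off the gas at the jeweller's bench: push the loose metal cover of the grey service box along its guides, off the valve well and over the closed deck, all the way to the end stop; then push the valve handle that has a round disc on its end clockwise, a quarter turn, until it is fully shut. Only push: do not lift the cover or pick anything up, and leave the plain handle and the jar, wax cylinder and punch standing around as they are.

Things in the scene. Friction and masses are not known exactly. Their poses are not given: they have to be found in the camera images.
- box: Grey steel box fixed to the bench, 172 x 446 x 80 mm (x, y, z). Origin: on the bench under the valve well, an opening 120 mm in x (+-60) and from -100 to +108 mm in y, floor at 4 mm. Rails on both long sides, top at 70 mm, with guide lips to 76 mm (inner faces at x = +-80). The cover slides along the box's y; the closed deck is on the -y side of the well. At y = +112 mm is an 80 mm high stop
- deck_stop (a point): Middle of the inner face of the end stop over the deck (box y = -318 mm), at its top, 80 mm above the bench. The cover goes up against it
- cover: Loose aluminium cover plate, 156 mm (x) x 216 mm (y) x 6 mm, about 0.4 kg, lying on the rails with 2 mm play to each guide lip; sliding it takes a few newtons. Origin: centre of its underside (70 mm above the bench). At the start it hides the well (box y about 0); against the deck's end stop its centre is at box y = -210 mm and the well is wholly open
- cover_rib (a point): Centre of the top edge of the dark rib that stands on the middle of the cover: rib 60 mm long (along the cover's x), 14 mm thick (y), 24 mm high above the plate, so from 76 to 100 mm above the bench
- disc_handle (a joint): Angle of the steel handle to be shut (the one with the disc): 0 = open, handle pointing to the box's -x; grows clockwise seen from above; 1.571 = shut, against its stop, handle pointing to the box's +y. It starts at 0.05 to 0.35. Stays where it is left; turning it takes about 0.1 N m
- disc_handle_pivot (a point): On the turning axis of the disc handle, at the height of the top of its bar (56 mm above the bench). The two valves stand in the well at box x = 25 mm, box y = -46 and +38 mm; which is where varies
- disc_handle_tip (a point): Centre of the disc at the handle's end, 44 mm from the axis, 56 mm above the bench. The bar is 14 mm wide, 42 to 56 mm above the bench, 56 mm long from the axis; the upright disc is 24 mm across, from 42 to 62 mm. Below the handle are only the valve's body and pipe (below 34 mm; a 12 mm stem on the axis)
- plain_handle (a joint): Angle of the other valve's handle, which has no disc (a plain 14 x 56 mm bar): same meaning, starts at 0.05 to 0.35, to be left alone
- plain_handle_tip (a point): Point on the top of the plain handle's bar, 44 mm from its turning axis, 56 mm above the bench
- wax: Blue carving-wax cylinder standing loose beyond the box, 40 mm across, 45 mm high; origin at the centre of its underside. Leave alone
- jar: Small loose amber glass jar with metal lid, 44 mm across, 55 mm high, standing past the box's +y end; origin at the centre of its underside. Leave alone
- punch_block: Loose steel doming punch standing on its 48 mm wide foot, 50 mm high, on the robot's side of the box; origin at the centre of its underside. Leave alone

How it is judged:
By the outcome, as a careful person would: the job done as asked, in the order asked, and still so for the second after the job is handed in, with the robot touching nothing.
It also fails if it takes over 51 s, if anything falls off the work surface, if the arm or the gripper's body presses on something with over 40 N, if the wrist force passes 120 N, or if a joint passes its speed limit or range.

## Working session

There is one attempt and no reset: what is moved stays moved. The work goes in short steps, Python scripts to look and compute and a tool call to move; the robot and the scene stay as the last step left them, time stands still between calls to the robot, and variables do not carry over. Pictures are saved under pics/ and viewed, about 8 in all and at most 12, crops included, and the job is handed in when it is done.

Besides the shell and the picture viewer there is one more tool, called after "Call:" in YAML: its name, and indented under it one key for each argument. carry_out: Moves the arm, as the interface text tells. Its arguments: {"type":"object","properties":{"rows":{"type":"array"},"hand":{"type":"number"}},"required":["rows"]}

```bash
mkdir -p pics
cat > h.py <<'E'
from plant import *
import numpy as np, cv2
def snap(cam,name):
    im=capture(cam); cv2.imwrite(f'pics/{name}.png',im[:,:,::-1]); return im
def ray(cam,uv,z):
    c=camera_info(cam); K=np.array(c['camera_matrix']); T=np.array(c['pose'])
    d=T[:3,:3]@np.linalg.solve(K,[uv[0],uv[1],1]); o=T[:3,3]
    return o+d*(z-o[2])/d[2]
E
python3 - <<'E'
from h import *
a=snap('top','top0');b=snap('scene','scene0')
cv2.imwrite('pics/both.png',cv2.resize(np.hstack([a,b])[:,:,::-1],(800,300)))
print(get_obs()); print(camera_info('top'))
E
```

```text
{'time': 0.1, 'joint_positions': array([ 1.12502719e+00,  3.42644131e-01,  1.52491703e+00,  3.21269365e-06,
        1.27539200e+00, -1.46039714e-01]), 'dq': array([ 0.00022476, -0.00154877, -0.00274428, -0.00115143,  0.00218367,
        0.00043414]), 'tau': array([ 1.57749557e-03, -4.32003951e+01, -2.44697821e+01,  7.18351454e-02,
        5.24630724e-02, -4.55211864e-05]), 'tool_pos': array([154.85377269, 501.26717371, 226.12064383]), 'tcp_rot': array([ 2.99329476,  1.56943582, -2.01882458]), 'contact_force': array([-1.05072635, -0.92630538, -0.34009216]), 'moment': array([-0.00601855,  0.04108504,  0.00401747]), 'grip_width': 91.57186418791098}
{'camera_matrix': array([[413.62114341,   0.        , 249.61834898],
       [  0.        , 413.62114341, 189.23838638],
       [  0.        ,   0.        ,   1.        ]]), 'pose': array([[ 3.22622419e-03, -9.96109735e-01,  8.80624019e-02,
         4.82373598e+02],
       [-9.99992153e-01, -3.01122706e-03,  2.57415509e-03,
         3.94121414e+01],
       [-2.29896505e-03, -8.80700156e-02, -9.96111634e-01,
         1.08814329e+03],
       [ 0.00000000e+00,  0.00000000e+00,  0.00000000e+00,
         1.00000000e+00]])}
```

View pics/top0.png

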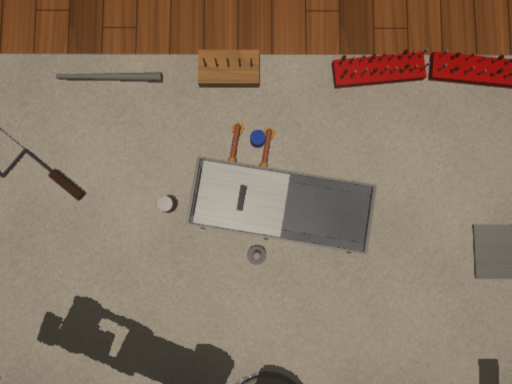

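View pics/scene0.png

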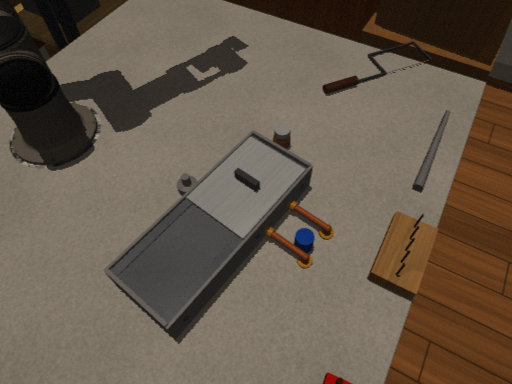

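The top view shows the box spanning about (190–375, 158–252), with the deck to the right (-y). The bright cover is on the left, its rib at (241,197). The jar is at (167,204), the wax at (258,138) and the punch at (257,254). Next I measure the box, cover and rib.

Run:
```python
from h import *
im=cv2.imread('pics/top0.png'); g=cv2.cvtColor(im,6); hsv=cv2.cvtColor(im,cv2.COLOR_BGR2HSV)
print(im[180,215],im[215,330],im[300,300],im[197,241],im[165,330])
roi=np.zeros_like(g); roi[150:260,185:380]=1
for thr in (175,185,195):
    m=((g>thr)*roi).astype(np.uint8)
    m=cv2.morphologyEx(m,cv2.MORPH_OPEN,np.ones((3,3)))
    c=max(cv2.findContours(m,0,1)[0],key=cv2.contourArea); r=cv2.minAreaRect(c)
    P=np.array([ray('top',p,76)[:2] for p in cv2.boxPoints(r)]); 
    print(thr,P.round(1).tolist(),P.mean(0).round(1),np.linalg.norm(np.diff(P,axis=0),axis=1).round(1))
# box outline: low-saturation vs bench
s=hsv[...,1]; print('sat',s[300,300],s[215,330],s[180,215],s[165,330])
m=((s<25)*roi).astype(np.uint8); m=cv2.morphologyEx(m,cv2.MORPH_OPEN,np.ones((3,3)))
c=max(cv2.findContours(m,0,1)[0],key=cv2.contourArea); r=cv2.minAreaRect(c); print(r)
P=np.array([ray('top',p,78)[:2] for p in cv2.boxPoints(r)]); print(P.round(1).tolist(),P.mean(0),np.linalg.norm(np.diff(P,axis=0),axis=1))
rb=np.zeros_like(g); rb[178:216,230:254]=1
m=((g<90)*rb).astype(np.uint8); c=max(cv2.findContours(m,0,1)[0],key=cv2.contourArea); r=cv2.minAreaRect(c);print('rib',r,ray('top',r[0],98), [ray('top',p,100)[:2].round(1).tolist() for p in cv2.boxPoints(r)])
for n in ['top']:
  v=im[120:270,150:400]; cv2.imwrite('pics/crop.png',cv2.resize(v,None,fx=3,fy=3,interpolation=2))
```

```text
[155 166 172] [91 93 95] [122 141 152] [72 74 78] [126 143 156]
175 [[488.0, 139.1], [505.8, 135.7], [487.7, 43.1], [469.9, 46.6]] [487.9  91.1] [18.1 94.4 18.1]Traceback (most recent call last):
  File "<stdin>", line 8, in <module>
ValueError: max() iterable argument is empty
```

Run:
```python
from h import *
im=cv2.imread('pics/top0.png'); g=cv2.cvtColor(im,6); hsv=cv2.cvtColor(im,cv2.COLOR_BGR2HSV)
cv2.imwrite('pics/crop.png',cv2.resize(im[120:270,150:400],None,fx=3.2,fy=3.2,interpolation=2))
roi=np.zeros_like(g); roi[150:260,185:380]=1
s=hsv[...,1].astype(int)
print('sat bench,deck,cover',s[300,300],s[215,330],s[180,215])
print(g[230,180:205].tolist(),s[230,180:205].tolist())
print(g[205,360:385].tolist(),s[205,360:385].tolist())
def rect(m,z,t):
    m=cv2.morphologyEx((m*roi).astype(np.uint8),cv2.MORPH_OPEN,np.ones((3,3)))
    c=max(cv2.findContours(m,0,1)[0],key=cv2.contourArea); r=cv2.minAreaRect(c)
    P=np.array([ray('top',p,z)[:2] for p in cv2.boxPoints(r)])
    print(t,P.round(1).tolist(),P.mean(0).round(1),np.linalg.norm(np.diff(P,axis=0),axis=1).round(1))
for th in (150,155,160): rect((g>th),76,'cover')
for th in (100,115,125): rect((g<th),80,'box')
rect((s<32),78,'boxsat')
roi[:]=0;roi[178:216,230:254]=1
for th in(80,100,120):rect(g<th,100,'rib')
```

```text
sat bench,deck,cover 50 11 25
[142, 141, 142, 141, 141, 142, 142, 139, 139, 140, 141, 141, 141, 140, 142, 143, 142, 143, 142, 142, 145, 149, 148, 145, 141] [49, 47, 49, 49, 47, 49, 49, 50, 48, 48, 49, 49, 49, 49, 47, 50, 50, 48, 50, 49, 48, 48, 47, 46, 47]
[92, 93, 91, 92, 92, 93, 92, 91, 88, 62, 69, 106, 113, 118, 136, 141, 140, 142, 141, 140, 143, 145, 147, 144, 144] [16, 16, 19, 16, 14, 16, 19, 19, 17, 24, 35, 34, 34, 37, 46, 49, 48, 47, 49, 49, 48, 49, 47, 48, 48]
cover [[491.2, 180.3], [644.4, 157.1], [609.2, -56.4], [457.0, -30.4]] [550.5  62.6] [154.9 216.4 154.4]
cover [[491.2, 180.3], [644.0, 157.1], [608.8, -56.3], [457.0, -30.4]] [550.3  62.7] [154.5 216.4 154. ]
cover [[491.6, 180.3], [643.6, 157.2], [608.4, -55.9], [457.5, -30.1]] [550.3  62.9] [153.7 216.  153.2]
box [[452.8, -33.7], [611.7, -59.8], [579.4, -263.2], [421.6, -234.4]] [ 516.4 -147.8] [161.  205.9 160.5]
box [[450.4, -32.1], [615.7, -57.6], [584.7, -266.2], [420.4, -237.9]] [ 517.8 -148.4] [167.2 210.9 166.8]
box [[444.3, -21.7], [618.3, -49.9], [583.6, -270.6], [410.7, -239.2]] [ 514.2 -145.3] [176.3 223.4 175.7]
boxsat [[487.0, 190.4], [650.1, 166.1], [580.1, -262.5], [419.1, -232.4]] [534.1 -34.6] [164.9 434.3 163.8]
rib [[525.3, 71.1], [578.6, 62.5], [576.8, 51.2], [523.5, 59.8]] [551.   61.1] [54.  11.4 54. ]
rib [[523.1, 74.2], [581.0, 63.5], [578.3, 49.6], [520.5, 60.3]] [550.7  61.9] [58.8 14.2 58.8]
rib [[521.0, 74.1], [581.4, 64.4], [578.9, 49.3], [518.6, 59.0]] [550.   61.7] [61.1 15.4 61.1]
```

View pics/crop.png

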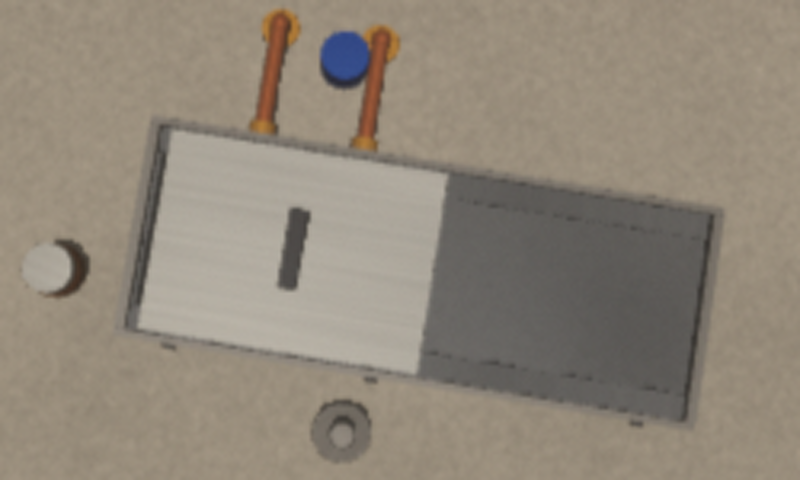

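Run:
```python
from h import *
from scipy.spatial.transform import Rotation as Ro
o=get_obs(); R=Ro.from_euler('xyz',o['tcp_rot']).as_matrix()
print(R.round(3), o['tool_pos'])
j=R[:,2]; print('jaw yaw deg',np.degrees(np.arctan2(j[1],j[0])))
p=np.radians(-9.3); bx=np.array([np.cos(p),np.sin(p)]); by=np.array([-np.sin(p),np.cos(p)])
rib=np.array([550.4,62.3])
s=rib+by*(7+9.5+12); print('start xy',s,'shift',s-o['tool_pos'][:2],'by',by)
print(camera_info('wrist'))
```

```text
[[-0.001 -0.955  0.295]
 [-0.001  0.295  0.955]
 [-1.     0.    -0.001]] [154.85377269 501.26717371 226.12064383]
jaw yaw deg 72.82672339329046
start xy [555.0057089   90.42538792] shift [ 400.15193621 -410.8417858 ] by [0.16160382 0.98685572]
{'camera_matrix': array([[344.23402709,   0.        , 259.80125164],
       [  0.        , 344.23402709, 190.66037174],
       [  0.        ,   0.        ,   1.        ]]), 'mount': array([[ 4.74720360e-04, -2.79776086e-01,  9.60065163e-01,
        -1.58488619e+02],
       [ 4.12944103e-04, -9.60065134e-01, -2.79776282e-01,
         7.54425025e+01],
       [ 9.99999802e-01,  5.29268744e-04, -3.40230582e-04,
         1.85986769e+00],
       [ 0.00000000e+00,  0.00000000e+00,  0.00000000e+00,
         1.00000000e+00]])}
```

Call:
carry_out:
  rows:
    - [22,-23,-5,-4.5]
    - [44,-46,-10,-9]
    - [67,-68,-15,-14]
    - [89,-91,-20,-18]
    - [111,-114,-25,-23]
    - [133,-137,-30,-27]
    - [156,-160,-35,-32]
    - [178,-183,-40,-36]
    - [200,-205,-45,-41]
    - [222,-228,-50,-46]
    - [244,-251,-55,-50]
    - [267,-274,-60,-55]
    - [289,-297,-65,-59]
    - [311,-319,-70,-64]
    - [333,-342,-75,-68]
    - [356,-365,-80,-73]
    - [378,-388,-85,-77.5]
    - [400,-411,-90,-82.1]
    - [400,-411,-90,-82.1]
    - [400,-411,-90,-82.1]
  hand: 0

```text
time: 1.77
tool_pos: [555.0, 89.1, 135.1]
tcp_rot: [-3.129, 1.568, 2.99]
contact_force: [-0.7, -0.0, -0.2]
grip_width: 0.5
```

Call:
carry_out:
  rows:
    - [0,1,-13,0]
    - [0,1,-26,0]
    - [0,1,-39,0]
    - [0,1,-51,0]
    - [0,1,-51,0]
    - [0,1,-51,0]

```text
time: 2.27
tool_pos: [554.0, 91.0, 83.9]
tcp_rot: [-3.111, 1.566, 3.01]
contact_force: [-0.1, 0.4, 0.3]
grip_width: 0.4
```

Run:
```python
from h import *
o=get_obs();print(o['tool_pos'],o['contact_force'],o['joint_positions'])
a=snap('top','t1');w=snap('wrist','w1')
v=np.hstack([cv2.resize(a[120:270,150:400],(480,288)),cv2.resize(w,(320,288))]);cv2.imwrite('pics/v1.png',v[:,:,::-1])
```

```text
[553.95813201  91.02589813  83.94289231] [-0.11841253  0.38716573  0.33431121] [2.59070738e-02 5.58743738e-01 1.60296659e+00 9.26500580e-04
 9.84733781e-01 1.87476870e-01]
```

View pics/v1.png

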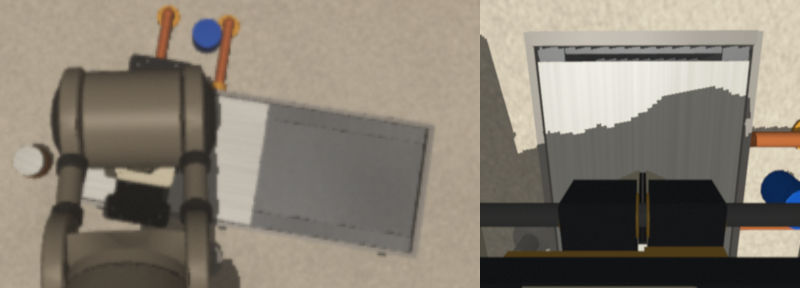

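Call:
carry_out:
  rows:
    - [-1,-8,0,0]
    - [-2,-15,0,0]
    - [-5,-30,0,0]
    - [-7,-45,0,0]
    - [-10,-60,0,0]
    - [-12,-75,0,0]
    - [-15,-90,0,0]
    - [-17,-105,0,0]
    - [-20,-120,0,0]
    - [-22,-135,0,0]
    - [-25,-150,0,0]
    - [-27,-165,0,0]
    - [-29,-180,0,0]
    - [-31,-190,0,0]
    - [-32,-198,0,0]
    - [-33,-202,0,0]
    - [-33,-202,0,0]

```text
time: 3.78
tool_pos: [521.9, -112.3, 85.2]
tcp_rot: [-2.9, 1.569, -3.064]
contact_force: [0.9, -0.3, 1.0]
grip_width: 0.5
```

Call:
carry_out:
  rows:
    - [-1,-4,-1,0]
    - [-1,-8,-1,0]
    - [-2,-11,-1,0]
    - [-2,-13,-1,0]
    - [-2.4,-15,-1,0]
    - [-2.7,-17,-1,0]

```text
time: 4.28
tool_pos: [519.7, -122.1, 84.3]
tcp_rot: [1.857, 1.559, 1.692]
contact_force: [8.0, 41.9, 9.6]
grip_width: 0.2
```

Call:
carry_out:
  rows:
    - [-0.2,-1,0,0]
    - [-0.3,-2,0,0]
    - [-0.5,-3,0,0]

```text
time: 4.53
tool_pos: [519.2, -121.8, 84.0]
tcp_rot: [1.841, 1.554, 1.677]
contact_force: [4.8, 21.8, 3.7]
grip_width: 0.4
```

Call:
carry_out:
  rows:
    - [1,5,0,0]
    - [2,12,0,0]
    - [2,12,20,0]
    - [2,12,50,0]
    - [2,20,80,0]
    - [-10,45,110,0]
    - [-30,75,110,0]
    - [-50,105,110,0]
    - [-70,135,110,0]
    - [-90,165,110,0]
    - [-110,195,110,0]
    - [-130,225,110,0]
    - [-150,255,110,0]
    - [-170,285,110,0]
    - [-185,315,110,0]
    - [-200,345,110,0]
    - [-215,375,110,0]
    - [-230,405,110,0]
    - [-240,435,110,0]
    - [-240,435,110,0]

```text
time: 6.2
tool_pos: [277.7, 316.7, 194.1]
tcp_rot: [1.784, 1.553, 1.624]
contact_force: [-0.2, -0.3, -0.3]
grip_width: 0.3
```

Run:
```python
from h import *
a=snap('top','t2');b=snap('scene','s2');print(get_obs()['tool_pos'])
v=np.vstack([cv2.resize(a[140:260,180:380],(660,396))]);cv2.imwrite('pics/v2.png',v[:,:,::-1])
im=cv2.imread('pics/t2.png'); g=cv2.cvtColor(im,6)
roi=np.zeros_like(g); roi[160:250,260:378]=1
def rect(m,z,t):
    m=cv2.morphologyEx((m*roi).astype(np.uint8),cv2.MORPH_OPEN,np.ones((3,3)))
    c=max(cv2.findContours(m,0,1)[0],key=cv2.contourArea); r=cv2.minAreaRect(c)
    P=np.array([ray('top',p,z)[:2] for p in cv2.boxPoints(r)])
    print(t,P.round(1).tolist(),P.mean(0).round(1),np.linalg.norm(np.diff(P,axis=0),axis=1).round(1))
for th in (150,155,160): rect((g>th),76,'cover')
```

```text
[278.7502413  313.518969   193.72767814]
cover [[455.4, -21.0], [609.8, -45.8], [576.3, -260.2], [422.9, -232.6]] [ 516.1 -139.9] [156.4 217.  155.9]
cover [[455.9, -21.0], [609.8, -46.2], [575.8, -260.4], [422.8, -232.5]] [ 516.1 -140. ] [156.  216.9 155.5]
cover [[456.0, -21.4], [609.3, -46.1], [575.8, -260.0], [423.5, -232.6]] [ 516.2 -140. ] [155.2 216.5 154.7]
```

View pics/v2.png

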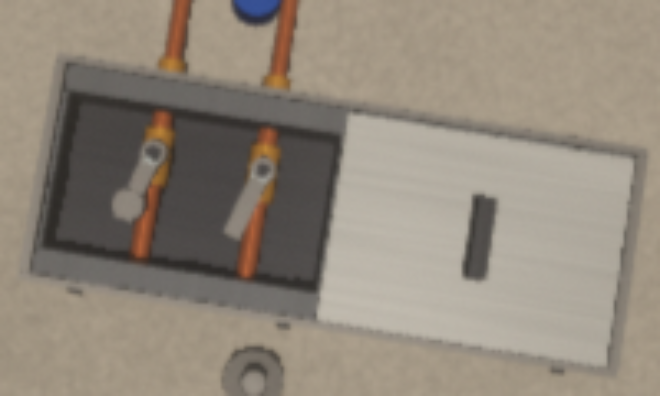

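The cover is flush against the end stop, and its rib is at about (479,237) in the crop. The disc handle is the left valve (box y = +38): its pivot is at crop (154,153) and its disc at (128,205). The plain handle's pivot is at (263,170).

```bash
cat >> h.py <<'E'
p_=np.radians(-9.3); bx=np.array([np.cos(p_),np.sin(p_)]); by=np.array([-np.sin(p_),np.cos(p_)])
O=np.array([516.1,-140])+210*by
def tobox(w): d=np.asarray(w)[:2]-O; return np.array([d@bx,d@by])
def toworld(b): return O+b[0]*bx+b[1]*by
E
python3 - <<'E'
from h import *
im=cv2.imread('pics/t2.png'); g=cv2.cvtColor(im,6); s=cv2.cvtColor(im,cv2.COLOR_BGR2HSV)[...,1]
m=np.zeros_like(g); R=(slice(180,222),slice(205,268)); m[R]=((g[R]>105)&(s[R]<50))
for c in cv2.findContours(m,0,1)[0]:
    if cv2.contourArea(c)>15: 
        r=cv2.minAreaRect(c); print(np.round(r[0],1),np.round(r[1],1),[tobox(ray('top',p,56)).round(1).tolist() for p in cv2.boxPoints(r)])
for n,u in dict(piv=(226.7,186.4),tip=(218.8,202.1),plainpiv=(259.7,191.5),plainend=(251.5,211)).items():
    print(n,tobox(ray('top',u,58)).round(1))
for n,(x,y) in dict(well1=(345,140),well2=(316,288),well3=(75,95),well4=(46,245)).items():
    print(n,tobox(ray('top',(x/3.3+180,y/3.3+140),70)).round(1))
print('O',O,'pivot world',toworld((25,38)))
E
```

```text
[214.  219.5] [18.  3.] [[-69.2, 75.4], [-61.9, 76.7], [-54.5, 32.5], [-61.8, 31.2]]
[254.6 199.4] [ 6.7 25.1] [[-22.3, -19.2], [36.8, -40.2], [31.2, -56.0], [-27.9, -35.0]]
[221.3 194.1] [ 8.9 24.9] [[-24.3, 64.6], [36.6, 51.1], [31.6, 29.3], [-29.3, 42.9]]
piv [24.8 36.7]
tip [-17.2  49.5]
plainpiv [ 25.7 -46.8]
plainend [-25.7 -34.6]
well1 [  57.  -103.7]
well2 [-55.6 -99.9]
well3 [ 57.2 102. ]
well4 [-57.3 103.6]
O [550.03680243  67.23970045] pivot world [580.84914054 100.70012214]
```

```bash
cat > plan.py <<'E'
from h import *
from scipy.spatial.transform import Rotation as Ro
P=np.array([25,37.5]); r,d=34,22.5
def pos(f,d=d): return toworld(P+r*np.array([-np.cos(f),np.sin(f)])-d*np.array([np.sin(f),np.cos(f)]))
o=get_obs(); R=Ro.from_euler('xyz',o['tcp_rot']).as_matrix(); j=R[:,2]
y=np.degrees(np.arctan2(j[1],j[0]))
print('pose',o['tool_pos'].round(1),'jaw yaw',y.round(2),'finger dir',R[:,0].round(3))
for f in np.r_[.1:1.5:.1,1.5,1.571,1.62]:
    print(round(f,3),(pos(f)-o['tool_pos'][:2]).round(1),'tw',round(-9.3-np.degrees(f)-y,1))
E
python3 plan.py
```

```text
pose [278.8 313.5 193.7] jaw yaw -9.24 finger dir [-0.002  0.015 -1.   ]
0.1 [ 263.3 -226.2] tw -5.8
0.2 [ 262.3 -222.3] tw -11.5
0.3 [ 261.6 -218.3] tw -17.3
0.4 [ 261.3 -214.2] tw -23.0
0.5 [ 261.4 -210.1] tw -28.7
0.6 [ 261.9 -206.1] tw -34.4
0.7 [ 262.8 -202.1] tw -40.2
0.8 [ 264.1 -198.3] tw -45.9
0.9 [ 265.8 -194.6] tw -51.6
1.0 [ 267.9 -191. ] tw -57.4
1.1 [ 270.3 -187.7] tw -63.1
1.2 [ 273.  -184.7] tw -68.8
1.3 [ 276.  -181.9] tw -74.5
1.4 [ 279.2 -179.5] tw -80.3
1.5 [ 282.7 -177.4] tw -86.0
1.571 [ 285.3 -176.1] tw -90.1
1.62 [ 287.2 -175.3] tw -92.9
```

Go above the start point first (z 120), then descend to z 46.

Call:
carry_out:
  rows:
    - [22,-19,0,-1]
    - [44,-38,-5,-2]
    - [66,-57,-10,-3]
    - [88,-76,-15,-4]
    - [110,-95,-20,-5]
    - [132,-114,-30,-6]
    - [154,-133,-40,-6]
    - [176,-151,-50,-6]
    - [198,-170,-60,-6]
    - [220,-189,-70,-6]
    - [242,-208,-74,-6]
    - [263,-226,-74,-6]
    - [263,-226,-74,-6]
    - [263,-226,-74,-6]

```text
time: 7.47
tool_pos: [542.1, 84.8, 119.2]
tcp_rot: [1.893, 1.556, 1.623]
contact_force: [-0.0, 0.4, -0.8]
grip_width: 0.7
```

Run:
```python
from plan import *
w=snap('wrist','w3');a=snap('top','t3')
v=np.hstack([w[:,:],cv2.resize(a[140:260,180:280],(288,384))]);cv2.imwrite('pics/v3.png',v[:,:,::-1])
```

```text
pose [542.1  84.8 119.2] jaw yaw -15.46 finger dir [-0.001  0.014 -1.   ]
0.1 [-0.   2.5] tw 0.4
0.2 [-1.1  6.4] tw -5.3
0.3 [-1.8 10.4] tw -11.0
0.4 [-2.1 14.5] tw -16.8
0.5 [-2.  18.5] tw -22.5
0.6 [-1.5 22.6] tw -28.2
0.7 [-0.6 26.6] tw -33.9
0.8 [ 0.8 30.4] tw -39.7
0.9 [ 2.4 34.1] tw -45.4
1.0 [ 4.5 37.6] tw -51.1
1.1 [ 6.9 40.9] tw -56.9
1.2 [ 9.6 44. ] tw -62.6
1.3 [12.6 46.7] tw -68.3
1.4 [15.9 49.2] tw -74.1
1.5 [19.3 51.3] tw -79.8
1.571 [21.9 52.6] tw -83.8
1.62 [23.8 53.3] tw -86.7
```

View pics/v3.png

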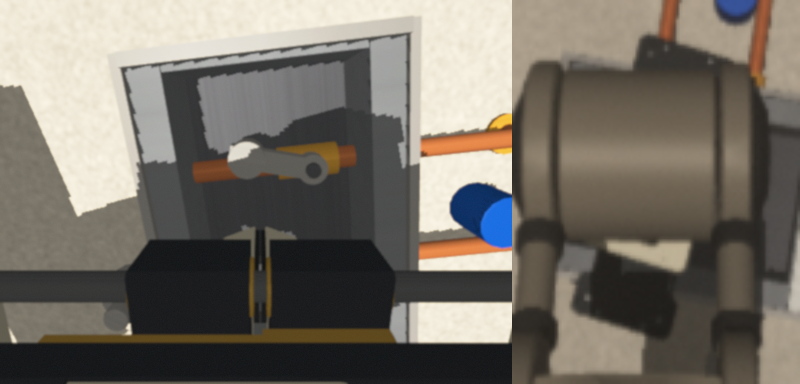

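The wrist view shows the disc handle (disc at (245,158), pivot at (313,168)) clear on the +y side of the closed fingers (tip at about (260,232)). Descending is safe.

Call:
carry_out:
  rows:
    - [0,1,-18,0]
    - [0,1,-36,0]
    - [0,1,-50,0]
    - [0,1,-64,0]
    - [0,1,-73,0]
    - [0,1,-73,0]

```text
time: 8.07
tool_pos: [539.0, 88.1, 45.0]
tcp_rot: [2.158, 1.555, 1.891]
contact_force: [-1.4, 0.5, 0.3]
grip_width: 0.4
```

```bash
python3 plan.py
```

```text
pose [539.   88.1  45. ] jaw yaw -15.26 finger dir [-0.005  0.015 -1.   ]
0.1 [ 3.1 -0.8] tw 0.2
0.2 [2.  3.1] tw -5.5
0.3 [1.3 7.1] tw -11.2
0.4 [ 1.  11.2] tw -17.0
0.5 [ 1.1 15.2] tw -22.7
0.6 [ 1.6 19.3] tw -28.4
0.7 [ 2.6 23.2] tw -34.1
0.8 [ 3.9 27.1] tw -39.9
0.9 [ 5.6 30.8] tw -45.6
1.0 [ 7.6 34.3] tw -51.3
1.1 [10.  37.6] tw -57.1
1.2 [12.7 40.7] tw -62.8
1.3 [15.7 43.4] tw -68.5
1.4 [19.  45.9] tw -74.3
1.5 [22.5 48. ] tw -80.0
1.571 [25.1 49.3] tw -84.1
1.62 [26.9 50. ] tw -86.9
```

Call:
carry_out:
  rows:
    - [2,3,0,-5.5]
    - [1.6,5,0,-8.5]
    - [1.3,7,0,-11.2]
    - [1.1,9,0,-14]
    - [1,11,0,-17]
    - [1,13,0,-20]
    - [1.1,15,0,-22.7]
    - [1.3,17,0,-25.5]
    - [1.6,19,0,-28.4]
    - [2,21,0,-31.3]
    - [2.6,23,0,-34.1]
    - [3.2,25,0,-37]
    - [3.9,27,0,-40]
    - [4.7,29,0,-42.7]
    - [5.6,31,0,-45.6]

```text
time: 9.32
tool_pos: [543.8, 119.3, 45.9]
tcp_rot: [2.203, 1.556, 1.139]
contact_force: [-2.1, -0.9, 0.0]
grip_width: 0.5
```

```bash
python3 plan.py|sed '2,9d'
```

```text
pose [543.8 119.3  45.9] jaw yaw -60.95 finger dir [ 0.006  0.013 -1.   ]
0.9 [ 0.8 -0.3] tw 0.1
1.0 [2.8 3.2] tw -5.6
1.1 [5.2 6.5] tw -11.4
1.2 [7.9 9.5] tw -17.1
1.3 [10.9 12.3] tw -22.8
1.4 [14.2 14.7] tw -28.6
1.5 [17.7 16.8] tw -34.3
1.571 [20.3 18.1] tw -38.4
1.62 [22.1 18.9] tw -41.2
```

Call:
carry_out:
  rows:
    - [1.5,1.5,0,-2.8]
    - [2.8,3.2,0,-5.6]
    - [4,5,0,-8.5]
    - [5.2,6.5,0,-11.4]
    - [6.5,8,0,-14.2]
    - [7.9,9.5,0,-17.1]
    - [9.4,11,0,-20]
    - [11,12.3,0,-22.8]
    - [12.5,13.5,0,-25.7]
    - [14.2,14.7,0,-28.6]
    - [16,15.8,0,-31.5]
    - [17.7,16.8,0,-34.3]
    - [19,17.4,0,-36.3]

```text
time: 10.4
tool_pos: [561.5, 137.8, 46.5]
tcp_rot: [2.32, 1.557, 0.621]
contact_force: [-2.6, 3.5, -0.3]
grip_width: 0.2
```

```bash
python3 plan.py|sed '2,15d'
```

```text
pose [561.5 137.8  46.5] jaw yaw -97.35 finger dir [ 0.011  0.008 -1.   ]
1.5 [-0.1 -1.7] tw 2.1
1.571 [ 2.5 -0.4] tw -2.0
1.62 [4.4 0.4] tw -4.8
```

Push along box +x in small steps until the stop is felt.

Call:
carry_out:
  rows:
    - [1.2,-0.2,0,-1]
    - [2.5,-0.4,0,-2]
    - [3.5,-0.6,0,-2]
    - [3.5,-0.6,0,-2]

```text
time: 10.73
tool_pos: [565.2, 137.5, 46.9]
tcp_rot: [2.321, 1.557, 0.587]
contact_force: [-2.2, 2.0, 1.4]
grip_width: 0.5
```

Call:
carry_out:
  rows:
    - [1,-0.2,0,0]
    - [2,-0.3,0,0]
    - [2,-0.3,0,0]

```text
time: 10.98
tool_pos: [565.5, 137.4, 46.8]
tcp_rot: [2.522, 1.559, 0.79]
contact_force: [-8.5, 3.3, 3.6]
grip_width: 0.6
```

Call:
carry_out:
  rows:
    - [1,-0.2,0,0]
    - [2,-0.3,0,0]
    - [3,-0.5,0,0]
    - [3,-0.5,0,0]

```text
time: 11.32
tool_pos: [565.7, 137.4, 46.8]
tcp_rot: [3.108, 1.562, 1.377]
contact_force: [-12.4, 3.7, 7.5]
grip_width: 0.4
```

Call:
carry_out:
  rows:
    - [2,-0.3,0,0]
    - [4,-0.6,0,0]
    - [5,-0.8,0,0]
    - [5,-0.8,0,0]

```text
time: 11.65
tool_pos: [565.8, 137.4, 46.7]
tcp_rot: [-2.205, 1.558, 2.348]
contact_force: [-19.2, 5.5, 13.1]
grip_width: 0.6
```

Call:
carry_out:
  rows:
    - [-3,0.5,0,0]
    - [-8,1,0,0]
    - [-14,2,0,0]
    - [-14,2,20,0]
    - [-14,2,50,0]
    - [-14,2,80,0]
    - [-20,10,120,0]
    - [-40,30,150,0]
    - [-65,50,150,0]
    - [-90,70,150,0]
    - [-115,90,150,0]
    - [-140,110,150,0]
    - [-165,130,150,0]
    - [-190,150,150,0]
    - [-215,170,150,0]
    - [-240,190,150,0]
    - [-265,210,150,0]
    - [-280,225,150,0]
    - [-280,225,150,0]

```text
time: 13.23
tool_pos: [283.6, 364.4, 197.1]
tcp_rot: [-2.334, 1.557, 2.222]
contact_force: [0.3, -0.7, -0.6]
grip_width: 0.1
```

Run:
```python
from h import *
a=snap('top','t4');print(get_obs()['tool_pos'])
cv2.imwrite('pics/v4.png',cv2.resize(a[110:270,150:390],(792,528),interpolation=2)[:,:,::-1])
im=cv2.imread('pics/t4.png'); g=cv2.cvtColor(im,6);s=cv2.cvtColor(im,cv2.COLOR_BGR2HSV)[...,1]
roi=np.zeros_like(g); roi[160:250,260:378]=1
m=cv2.morphologyEx(((g>155)*roi).astype(np.uint8),cv2.MORPH_OPEN,np.ones((3,3)))
c=max(cv2.findContours(m,0,1)[0],key=cv2.contourArea); 
print('cover',np.mean([ray('top',p,76)[:2] for p in cv2.boxPoints(cv2.minAreaRect(c))],0))
m=np.zeros_like(g); R=(slice(174,216),slice(200,268)); m[R]=((g[R]>105)&(s[R]<50))
for c in cv2.findContours(m,0,1)[0]:
    if cv2.contourArea(c)>15:
        r=cv2.minAreaRect(c); print([tobox(ray('top',p,56)).round(1).tolist() for p in cv2.boxPoints(r)])
```

```text
[285.03067227 363.34826876 196.98674237]
cover [ 516.02240761 -140.0257951 ]
[[-22.3, -19.2], [36.8, -40.2], [31.2, -56.0], [-27.9, -35.0]]
[[14.8, 94.2], [35.9, 95.5], [39.4, 31.8], [18.3, 30.5]]
```

View pics/v4.png

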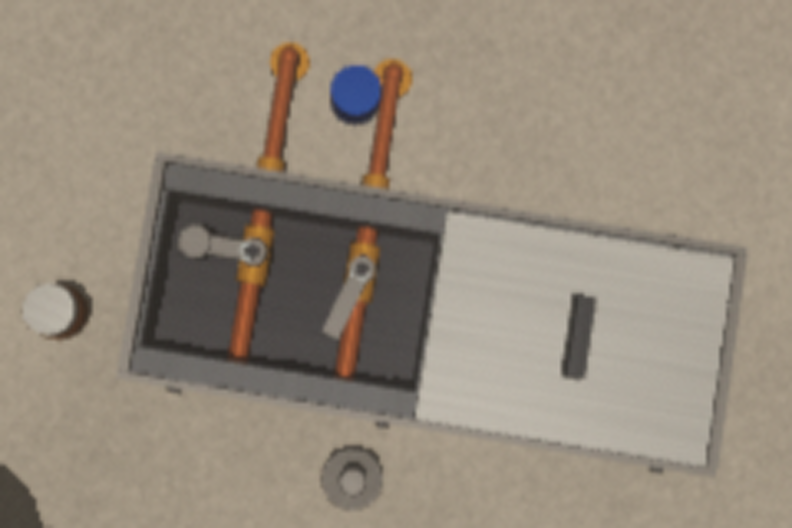

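The disc handle now lies parallel to the box's long side: pivot (252,250), disc (193,241). The plain handle and the cover are where they were. The jar, wax and punch look undisturbed. Handing in.

```bash
python3 -c "
from h import *
t=lambda u:tobox(ray('top',(150+u[0]/3.3,110+u[1]/3.3),58))
a=t((193,241))-t((252,250));print(a,np.arctan2(a[1],-a[0]))
print(close_job())"
```

```text
[-0.60698489 45.33108329] 1.5574070898762393
the job is handed in; nothing more can be done
None
```

The gas is shut off: I pushed the cover along its guides onto the end stop, then pushed the disc handle clockwise until it met its stop. The job was handed in after about 13 s of the 51 s allowed, with the arm clear of everything. The tool reports no verdict, so this rests on my own checks below.

- **Cover:** In the last picture it lies flush against the stop, and its centre has not moved since the push. The push ended at about 42 N of fingertip force with no further travel. The cover moved 205 mm rather than the nominal 210 mm or so. It therefore either started about 4 mm to the deck side or the measurement is off by that much; I saw no gap at the stop.
- **Disc handle:** It reads 1.557 rad in the picture against 1.571 for fully shut, which is within measuring error. Against the stop, the push force rose from 8 to 19 N along x while the tool moved less than 0.5 mm.
- **Left alone:** The plain handle's outline measured the same before and after. The jar, wax cylinder and punch look undisturbed in the picture; I did not measure them. No check failed.

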